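# Nudge the nest plate onto the pins of the soldering jig

## Robot

A 6-joint arm with a two-finger parallel gripper is mounted at the origin on the work surface. World frame = base frame: x ahead of the robot, y to its left, z up, the work surface at z = 0. Lengths are in m, angles in degrees, forces in N, time in s.
With the tool pointing down it reaches from about 0.4 to 0.825 m from the base axis. Payload 7 kg.
Tool frame: the origin (TCP) lies at the very end of the fingers, on their centre line; the grasp point (between the pads) lies 19 mm behind it (ctrl.tcp_to_grasp is the distance from the TCP to the grasp point, in m); z points along the fingers, y is the direction in which the jaws open and shut (so a half turn about z gives the same grasp; the last joint's range is limited). The gripper opens to 88 mm and grips with 3 to 60 N. Pads are 19 mm wide; open, the fingers measure 130 mm over their backs; the gripper's body (78 mm by 193 mm) begins 47 mm behind the grasp point.
Start: joints at [-55.285, 20.546, 0.682, 0, -70.136, -16.507], TCP at [0.211, -0.641, 0.227] pointing down, gripper open.
Joint ranges: [-176.03, 176.03], [-82.01, 121.73], [-58.28, 71.71], [-173.87, 95.51], [-174.79, -0.11], [-173.66, 173.66]. Speed limits (degrees/s): [136.94, 136.94, 172.46, 180, 180, 180].

## Interface

Orientations are given as [roll, pitch, yaw] about the fixed x, y, z axes, in that order (R = Rz(yaw) Ry(pitch) Rx(roll)).
In Python, from plant import ctrl gives the robot as it stands.
- The arm moves only by the tool jog_arm, never from a script. Its argument "commands" is a list of rows, each an object of numbers: "x", "y", "z": the shift along the tool's x, y, z in cm; "roll": the turn about the tool's z in rad. In form: [{"x": .., "y": .., "z": .., "roll": ..}, ...]. A call has 1 to 12 rows; each row shifts and turns the commanded pose from where the row before left it, along the tool's axes as they then stand; what a row does not reach is not made up. A row lasts 1/10 s, in which the tool goes at most 50 mm and 8.59 degrees, less where a joint would pass 70% of its speed; a pose out of reach is approached as far as the arm can. A call is refused whole if a number of a shift passes 5 or a number of a turn 0.15, either way. A call with a gripper value outside its range is refused whole. "gripper" is the finger opening in cm, from 0 to 8.76, set as the call begins (left out, the last holds). The fingers move at their own pace and stop on an object; the grip force is fixed at half the most. Time passes only in rows, so rows that do not move let the fingers close. It gives the time, the measured TCP pose, the force and the opening at its end, in the units of the state.
- ctrl.get_obs(): the state, without advancing time (a new reading comes with each control period).
- ctrl.snapshot(name): name is "scene" or "top" or "wrist"; returns a dict with "image" (400x640x3 uint8, red, green, blue), "mtx" (3x3 intrinsics, pixels), "k1" (the pictures are not rectified: a ray, as slopes to the right and down, at radius r is drawn at 1 + k1 r^2 times it, then the intrinsics apply), "position" and "orientation" of the camera in the world; the wrist camera has in their place "hand_eye" (4x4, takes a point from camera to tool coordinates, whose origin is the TCP and whose axes are the flange's). Camera axes: x right, y up, looking along -z (the intrinsics and any distortion apply to the point x, -y, -z); pixel columns grow to the right and rows downward; lengths in m; the calibration is good to about 2 mm. A picture is of the moment at which its call begins: read the wrist's pose just before it. There is no depth.
- ctrl.close_job(): hands the job in, once; it reports no verdict.
Trained networks look in the newest picture that a camera, given by its name, has taken for a name from the list of things; names that differ only in an ending like _2 or _b are one class to them, and where a whole thing is asked for, a point or a joint stands for the part that bears it (a point fixed in the world has none). Each returns a list of dicts, best first, with "confidence" (0 to 1); they miss things now and then, are a little off and sometimes report something else, mostly with a low value. They report only what shows in the picture. A call takes as long as a camera call. They do not tell look-alikes from the thing itself.
- ctrl.search_frame(camera, query): "position" ([column, row] as shares, 0 to 1, of the picture: columns of its width, rows of its height, amid what is visible of it).
- ctrl.regions_of(camera, query): "mask" (400x640 bool, what is visible of it) and "position" ([column, row] as shares, 0 to 1, of the picture: columns of its width, rows of its height, amid what is visible of it).
The state is a dict: "clock": time; "joint_pos": joint angles; "qvel": joint speeds; "tau": joint torques, N m; "tool_pos": TCP position; "orientation": TCP orientation; "force": force on the tool from outside, world axes, zero at the start; "moment": the same for the moment, N m; "opening": finger opening in m.
Only numpy, scipy, OpenCV 4.12 (cv2) and the standard library are available. Lean on these libraries where they do the work, as an engineer would, in place of code of your own. Each camera call takes 0.05 s, during which the arm holds its last target.

## Task

The aluminium nest plate on the soldering jig has been set down out of place, so that it is propped up on the jig's two locating pins. Nudge it sideways with the fingertips until its round hole and its slot drop over the pins and it lies flat on the jig board, inside the pencil outline. Only push it, and gently: do not pinch, lift or tip up the plate, and leave the other things on the jig and the table where they are.

Things in the scene. Friction and masses are not known exactly. Their poses are not given: they have to be found in the camera images.
- jig_board: the jig's plywood board, 220 (x) x 360 (y) x 12 mm, fixed to the table; origin at the centre of its underside; x points to its rear, away from the robot, y to its left. Its top, the bed, is 12 mm above the table. A pencil outline on the bed runs 2.5 mm outside the seated plate's place, along the front and both ends.
- seat (a point): point on the bed where the plate's origin lies when seated (above the board's origin, at bed level); the seated plate has the board's axes.
- strip (a point): foot of the front face of the wooden guide strip, at the middle of its length: board x = +61.5, y = 0, at bed level. The fixed strip runs along the rear of the bed, parallel to y, 220 mm long, 18 mm wide, 18 mm high. The seated plate's rear edge is 1.5 mm from it, so a plate pushed back square against the strip needs only sliding along it to find the pins.
- pin_left (a point): foot of the left locating pin (at bed level, on its axis), at board x = +22, y = +55 mm. Steel pin 8 mm in diameter standing 9 mm above the bed; the upper 4 mm taper to 4 mm across at the top.
- pin_right (a point): foot of the right locating pin, the same, at board x = +22, y = -55 mm.
- plate: loose aluminium nest plate, 120 (x) x 180 (y) x 8 mm, 0.35 kg; origin at the centre of its underside, x to its rear. Four windows, 52 (x) x 27 mm, in its front part, the locating holes behind them. At first its front edge is on the bed, its rear on the pin tops (5 degree tilt), 11-27 mm short of the seat, up to 25 mm to a side, turned up to 6 degrees. Over the pins it drops flat.
- hole_left (a point): centre of the plate's round hole, 10.5 mm in diameter, on the underside, at plate x = +22, y = +55 mm; it goes over the left pin.
- slot_right (a point): centre of the plate's slot, 10.5 (x) x 13.5 (y) mm, on the underside, at plate x = +22, y = -55 mm; it goes over the right pin.
- spool: upright spool of solder wire, 56 mm across, 46 mm tall, on the right rear corner of the jig board; origin at the centre of its underside. Bystander.
- foil_roll: flat roll of copper foil tape, 62 mm across, 8 mm thick, lying on the left rear corner of the jig board; origin at the centre of its underside. Bystander.
- bevel: loose clear glass bevel, 50 x 25 x 5 mm, on the left front corner of the jig board; origin at the centre of its underside. Bystander.
- tumbler: teal drinking tumbler with a lid, 87 mm across, 172 mm tall, standing on the table; origin at the centre of its underside. Bystander.
- flux_jar: flux jar with a black cap, 62 mm across, 66 mm tall, standing on the table; origin at the centre of its underside. Bystander.
- pliers: pliers with blue handles lying on the table, 175 mm long; origin on the table under them. Bystander.
- bench_brush: pink bench brush lying on the table, 270 mm long; origin on the table under it. Bystander.
Mind the look-alikes: they are no part of the job. There is more than one size of the plate; the job needs the smallest.

How it is judged:
By the outcome, as a careful person would: the job done as asked, in the order asked, and still so for the second after the job is handed in, with the robot touching nothing.
It also fails if it takes over 58 s, if anything falls off the work surface, if the arm or the gripper's body presses on something with over 40 N, if the wrist force passes 120 N, or if a joint passes its speed limit or range.

## Working session

There is one attempt and no reset: what is moved stays moved. The work goes in short steps, Python scripts to look and compute and a tool call to move; the robot and the scene stay as the last step left them, time stands still between calls to the robot, and variables do not carry over. Pictures are saved under pics/ and viewed, and the job is handed in when it is done.

Besides the shell and the picture viewer there is one more tool, called after ">>>" in YAML: its name, and indented under it one key for each argument. jog_arm: Moves the arm, as the interface text tells. Its arguments: {"type":"object","properties":{"commands":{"type":"array"},"gripper":{"type":"number"}},"required":["commands"]}

```bash
ls; mkdir -p pics; python3 - <<'E'
from plant import ctrl
import cv2,json,numpy as np
o=ctrl.get_obs(); print(o)
for n in ("scene","top","wrist"):
    s=ctrl.snapshot(n); cv2.imwrite(f"pics/{n}0.png",s["image"][:,:,::-1])
    print(n,{k:(v.tolist() if hasattr(v,'tolist') else v) for k,v in s.items() if k!="image"})
E
```

```text
pics
{'clock': 0.0, 'joint_pos': array([-5.52862260e+01,  2.05916699e+01,  6.35345201e-01, -1.99391190e-02,
       -7.01351138e+01, -1.65059182e+01]), 'qvel': array([ 0.01490643,  0.02420632, -0.00088973, -0.00209402,  0.09573484,
        0.01438773]), 'tau': array([-1.44930429e-03, -5.82712913e+01,  2.93066275e+01,  6.99723288e+00,
        7.10776090e-03, -1.41165874e-04]), 'tool_pos': array([ 0.21073427, -0.64076554,  0.22563254]), 'orientation': array([ 1.79907004e+02, -8.00979068e-03, -1.61798928e+02]), 'force': array([-0.28055818, -0.73594152,  0.22925891]), 'moment': array([ 0.02220857,  0.00013243, -0.08422399]), 'opening': 0.08760464142484126}
scene {'mtx': [[440.8163543083733, 0.0, 317.4106500152755], [0.0, 440.8163543083733, 198.1472441214515], [0.0, 0.0, 1.0]], 'k1': -0.10521966032909431, 'position': [1.2317033722061541, 0.06046512630485147, 1.126210942557623], 'orientation': [32.93709229449174, 0.11624033838076243, 98.01957894013977]}
top {'mtx': [[513.4239186162912, 0.0, 321.6690922191417], [0.0, 513.4239186162912, 204.74555351465364], [0.0, 0.0, 1.0]], 'k1': 0.016033497339314206, 'position': [0.4310970077423162, -0.04562984537370083, 1.777684690420987], 'orientation': [2.8442437090308625, -0.09264103629486628, -91.22537962381267]}
wrist {'mtx': [[332.46818259388994, 0.0, 318.54586983694503], [0.0, 332.46818259388994, 194.61999933938168], [0.0, 0.0, 1.0]], 'k1': -0.050713290318402146, 'hand_eye': [[7.358527040153017e-05, 0.9614669584917919, 0.27492050180688776, 0.07344102419569848], [0.9999999240859633, 3.44457465024115e-05, -0.00038812569901719706, -0.0006544371388053083], [-0.0003826398772601203, 0.27492050949689717, -0.9614668829682543, -0.1590129652439206], [0.0, 0.0, 0.0, 1.0]]}
```

View pics/scene0.png

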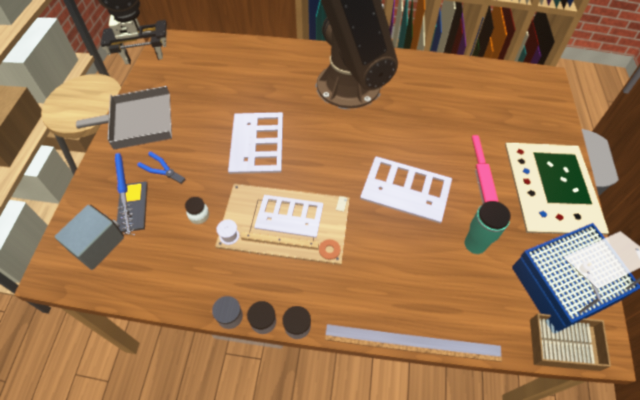

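View pics/top0.png

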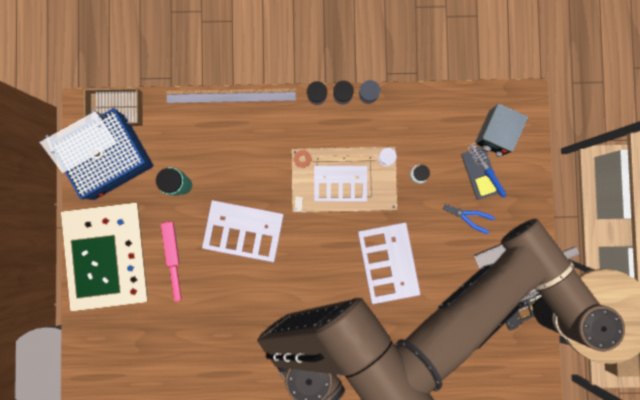

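View pics/wrist0.png

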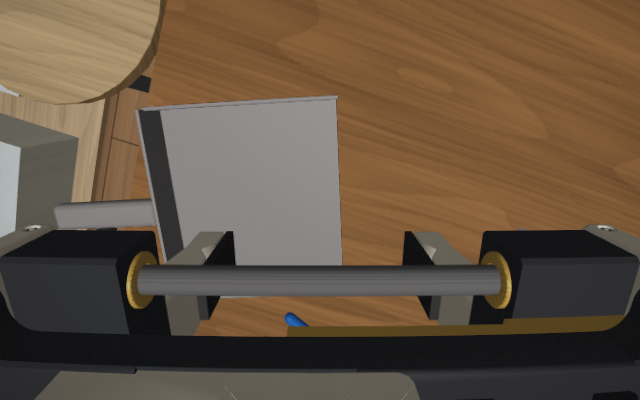

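The scene picture shows three look-alike plates: top camera (341,184) on the jig, (243,231) and (389,262) larger and lying on the table. The one on the jig is the smallest, and it sits on the board. I'll check it in a close crop and calibrate the first positions.

```bash
cat > h.py <<'E'
from plant import ctrl
import cv2,numpy as np
from scipy.spatial.transform import Rotation as R
def cam(s,o=None):
    if "hand_eye" in s:
        T=np.eye(4);T[:3,:3]=R.from_euler('xyz',o["orientation"],degrees=True).as_matrix();T[:3,3]=o["tool_pos"]
        return T@np.array(s["hand_eye"])
    T=np.eye(4);T[:3,:3]=R.from_euler('xyz',s["orientation"],degrees=True).as_matrix();T[:3,3]=s["position"]
    return T
def D(s): return np.array([s["k1"],0,0,0,0.])
def ray(s,T,px,z):
    K=np.array(s["mtx"]);px=np.array(px,float).reshape(-1,1,2)
    u=cv2.undistortPoints(px,K,D(s),None,None).reshape(-1,2)
    d=np.c_[u[:,0],-u[:,1],-np.ones(len(u))]@T[:3,:3].T
    c=T[:3,3]; t=(z-c[2])/d[:,2]
    return c+d*np.array(t)[:,None]
def proj(s,T,P):
    P=np.atleast_2d(P); q=(P-T[:3,3])@T[:3,:3]
    q=q*[1,-1,-1]
    return cv2.projectPoints(q.reshape(-1,1,3),np.zeros(3),np.zeros(3),np.array(s["mtx"]),D(s))[0].reshape(-1,2)
E
python3 - <<'E'
from h import *
s=ctrl.snapshot("top");T=cam(s);im=s["image"]
c=im[125:225,265:425,::-1];cv2.imwrite("pics/topc.png",cv2.resize(c,None,fx=5,fy=5,interpolation=cv2.INTER_CUBIC))
for q in ["jig_board","plate","spool","foil_roll","bevel"]:
    for r in ctrl.regions_of("top",q):
        m=r["mask"].astype(np.uint8); 
        if r["confidence"]<.3: continue
        rc=cv2.minAreaRect(cv2.findNonZero(m)); b=cv2.boxPoints(rc)
        z={"jig_board":.012,"plate":.02,"spool":.058,"foil_roll":.02,"bevel":.017}[q]
        P=ray(s,T,b,z); print(q,round(r["confidence"],2),np.round(np.array(r["position"])*[640,400]),np.round(rc[0],1),P[:,:2].round(3).tolist(),"mean",P.mean(0).round(4))
E
```

```text
jig_board 0.96 [344. 183.] [343.5 178.5] [[0.499, 0.056], [0.725, 0.051], [0.717, -0.312], [0.492, -0.306]] mean [ 0.6081 -0.1276  0.012 ]
plate 0.91 [341. 182.] [340.  182.5] [[0.659, -0.024], [0.655, -0.209], [0.528, -0.206], [0.532, -0.021]] mean [ 0.5936 -0.1149  0.02  ]
plate 0.74 [396. 262.] [388.3 262.8] [[0.425, -0.17], [0.453, -0.335], [0.206, -0.375], [0.179, -0.211]] mean [ 0.3158 -0.273   0.02  ]
plate 0.62 [240. 225.] [242.1 230.3] [[0.382, 0.364], [0.546, 0.33], [0.491, 0.082], [0.327, 0.117]] mean [0.4369 0.2232 0.02  ]
spool 0.61 [388. 158.] [387. 156.] [[0.674, -0.233], [0.717, -0.278], [0.679, -0.314], [0.636, -0.269]] mean [ 0.6762 -0.2738  0.058 ]
foil_roll 0.72 [306. 157.] [302.5 158.5] [[0.709, 0.037], [0.708, -0.014], [0.649, -0.013], [0.65, 0.039]] mean [0.6791 0.0122 0.02  ]
bevel 0.55 [298. 204.] [298.  203.1] [[0.503, 0.046], [0.551, 0.04], [0.549, 0.016], [0.5, 0.021]] mean [0.5258 0.0308 0.017 ]
bevel 0.4 [172. 180.] [173.  180.5] [[0.664, 0.52], [0.662, 0.396], [0.562, 0.397], [0.564, 0.52]] mean [0.6128 0.4584 0.017 ]
```

View pics/topc.png

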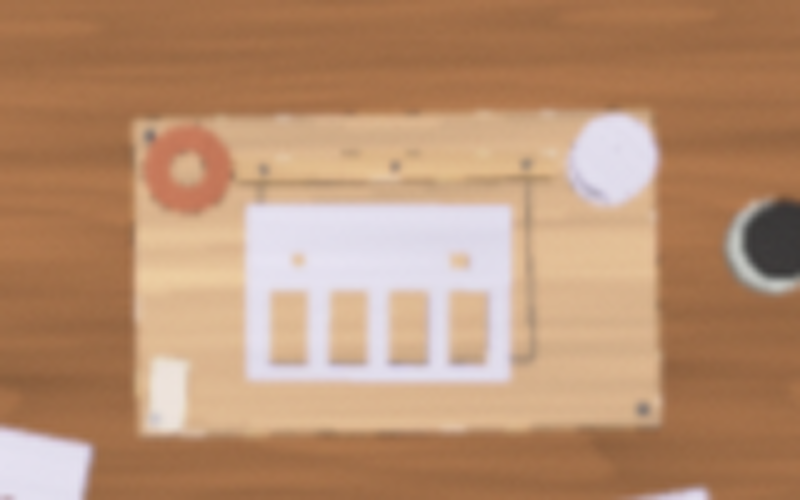

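The crop shows the plate on the jig board, tilted, with its left edge left of the outline and its front edge short of it. The holes are at about (297,260) and (459,261) in the crop, and the outline's right line is at x≈530. The foil roll is at (188,168), the spool at (613,158) and the bevel at (168,392). This is the smallest plate (about 120x180), so I choose it. Now I'll turn the tool to yaw 0 so that the wrist camera looks over the plate.

>>> jog_arm:
  commands:
    - {"roll": -0.149}
    - {"roll": -0.149}
    - {"roll": -0.149}
    - {"roll": -0.149}
    - {"roll": -0.149}
    - {"roll": -0.149}
    - {"roll": -0.149}
    - {"roll": -0.149}
    - {"roll": -0.149}
    - {"roll": -0.149}
    - {"roll": -0.149}
    - {"roll": -0.149}
  gripper: 8.76

```text
validation failed for argument at $.co...
```

>>> jog_arm:
  commands:
    - {"x": 0, "y": 0, "z": 0, "roll": -0.14}
    - {"x": 0, "y": 0, "z": 0, "roll": -0.14}
    - {"x": 0, "y": 0, "z": 0, "roll": -0.14}
    - {"x": 0, "y": 0, "z": 0, "roll": -0.14}
    - {"x": 0, "y": 0, "z": 0, "roll": -0.14}
    - {"x": 0, "y": 0, "z": 0, "roll": -0.14}
    - {"x": 0, "y": 0, "z": 0, "roll": -0.14}
    - {"x": 0, "y": 0, "z": 0, "roll": -0.14}
    - {"x": 0, "y": 0, "z": 0, "roll": -0.14}
    - {"x": 0, "y": 0, "z": 0, "roll": -0.14}

```text
clock: 1.45
tool_pos: [0.2109, -0.6412, 0.2266]
orientation: [-180.0, -0.0, -81.2]
force: [0.7, 0.0, 0.4]
opening: 0.0875
```

>>> jog_arm:
  commands:
    - {"x": 0, "y": 0, "z": 0, "roll": -0.14}
    - {"x": 0, "y": 0, "z": 0, "roll": -0.14}
    - {"x": 0, "y": 0, "z": 0, "roll": -0.14}
    - {"x": 0, "y": 0, "z": 0, "roll": -0.14}
    - {"x": 0, "y": 0, "z": 0, "roll": -0.14}
    - {"x": 0, "y": 0, "z": 0, "roll": -0.14}
    - {"x": 0, "y": 0, "z": 0, "roll": -0.14}
    - {"x": 0, "y": 0, "z": 0, "roll": -0.14}
    - {"x": 0, "y": 0, "z": 0, "roll": -0.14}
    - {"x": 0, "y": 0, "z": 0, "roll": -0.14}

```text
clock: 2.45
tool_pos: [0.2109, -0.6412, 0.2266]
orientation: [180.0, -0.0, -1.0]
force: [0.4, 0.1, 0.1]
opening: 0.0877
```

>>> jog_arm:
  commands:
    - {"x": 2.7, "y": -4.2, "z": 0.2, "roll": 0}
    - {"x": 2.7, "y": -4.2, "z": 0.2, "roll": 0}
    - {"x": 2.7, "y": -4.2, "z": 0.2, "roll": 0}
    - {"x": 2.7, "y": -4.2, "z": 0.2, "roll": 0}
    - {"x": 2.7, "y": -4.2, "z": 0.2, "roll": 0}
    - {"x": 2.7, "y": -4.2, "z": 0.2, "roll": 0}
    - {"x": 2.7, "y": -4.2, "z": 0.2, "roll": 0}
    - {"x": 2.7, "y": -4.2, "z": 0.2, "roll": 0}
    - {"x": 2.7, "y": -4.2, "z": 0.2, "roll": 0}
    - {"x": 2.7, "y": -4.2, "z": 0.2, "roll": 0}
    - {"x": 2.7, "y": -4.2, "z": 0.2, "roll": 0}
    - {"x": 2.7, "y": -4.2, "z": 0.2, "roll": 0}

```text
clock: 3.65
tool_pos: [0.5477, -0.143, 0.2029]
orientation: [-180.0, -0.1, -1.3]
force: [1.1, -2.3, 1.0]
opening: 0.0879
```

>>> jog_arm:
  commands:
    - {"x": 0, "y": 0, "z": 0, "roll": 0}
    - {"x": 0, "y": 0, "z": 0, "roll": 0}
    - {"x": 0, "y": 0, "z": 0, "roll": 0}

```text
clock: 3.95
tool_pos: [0.5464, -0.1453, 0.2025]
orientation: [180.0, 0.0, -1.4]
force: [1.1, -0.4, -0.1]
opening: 0.0876
```

```bash
python3 - <<'E'
from h import *
o=ctrl.get_obs();s=ctrl.snapshot("wrist");T=cam(s,o);np.save("w1.npy",T)
print(o["tool_pos"],o["orientation"],o["force"])
cv2.imwrite("pics/w1.png",s["image"][:,:,::-1])
for q,z in [("jig_board",.012),("plate",.02),("hole_left",.02),("slot_right",.02),("pin_left",.021),("pin_right",.021),("spool",.058),("foil_roll",.02),("bevel",.017)]:
    for r in ctrl.regions_of("wrist",q)[:3]:
        m=r["mask"].astype(np.uint8); 
        rc=cv2.minAreaRect(cv2.findNonZero(m)); b=cv2.boxPoints(rc)
        P=ray(s,T,b,z); print(q,round(r["confidence"],2),np.round(np.array(r["position"])*[640,400]),np.round(rc[0],1),P[:,:2].round(4).tolist(),"mean",P.mean(0).round(4))
E
```

```text
[ 0.54643241 -0.1453454   0.20254751] [ 1.79996137e+02  1.38469428e-02 -1.36434340e+00] [ 1.10832085 -0.38348868 -0.12691519]
jig_board 0.78 [310. 127.] [295.8 107.6] [[0.7219, 0.0508], [0.7153, -0.3021], [0.4939, -0.3259], [0.4988, 0.0886]] mean [ 0.6075 -0.1221  0.012 ]
jig_board 0.33 [156. 194.] [157.5 194. ] [[0.5526, 0.043], [0.5519, 0.0152], [0.4992, 0.023], [0.4997, 0.052]] mean [0.5258 0.0333 0.012 ]
plate 0.93 [394. 305.] [417.9 289.9] [[0.4369, -0.1712], [0.4637, -0.3259], [0.3693, -0.3536], [0.3393, -0.187]] mean [ 0.4023 -0.2594  0.02  ]
plate 0.87 [283. 115.] [285.  126.5] [[0.6572, -0.0238], [0.6521, -0.2068], [0.5306, -0.2095], [0.5354, -0.0089]] mean [ 0.5938 -0.1122  0.02  ]
plate 0.72 [313. 130.] [296.5 106.3] [[0.7189, 0.0465], [0.7157, -0.2977], [0.5007, -0.3231], [0.5011, 0.0808]] mean [ 0.6091 -0.1234  0.02  ]
hole_left 0.98 [ 46. 216.] [ 62.5 217. ] [[0.4809, 0.2299], [0.5294, 0.2147], [0.526, 0.066], [0.4791, 0.075]] mean [0.5038 0.1464 0.02  ]
hole_left 0.83 [283. 112.] [285.5 126.5] [[0.6572, -0.0228], [0.6521, -0.2087], [0.5306, -0.2117], [0.5355, -0.0078]]
[... 632 characters left out ...]
 [308. 130.] [296.  106.4] [[0.7186, 0.0459], [0.7154, -0.2963], [0.501, -0.3214], [0.5015, 0.0801]] mean [ 0.6091 -0.1229  0.021 ]
spool 0.83 [460.  28.] [459.5  33. ] [[0.7005, -0.2335], [0.7007, -0.3006], [0.6477, -0.3057], [0.6482, -0.2358]] mean [ 0.6743 -0.2689  0.058 ]
foil_roll 0.73 [140.  38.] [151.1  40.3] [[0.6732, 0.0582], [0.7206, 0.0233], [0.6916, -0.0311], [0.6426, 0.002]] mean [0.682  0.0131 0.02  ]
foil_roll 0.49 [310. 130.] [296.5 106.3] [[0.7189, 0.0465], [0.7157, -0.2977], [0.5007, -0.3231], [0.5011, 0.0808]] mean [ 0.6091 -0.1234  0.02  ]
bevel 0.56 [157. 197.] [157.8 193.5] [[0.5536, 0.0405], [0.554, 0.014], [0.5022, 0.0195], [0.5015, 0.047]] mean [0.5278 0.0303 0.017 ]
```

View pics/w1.png

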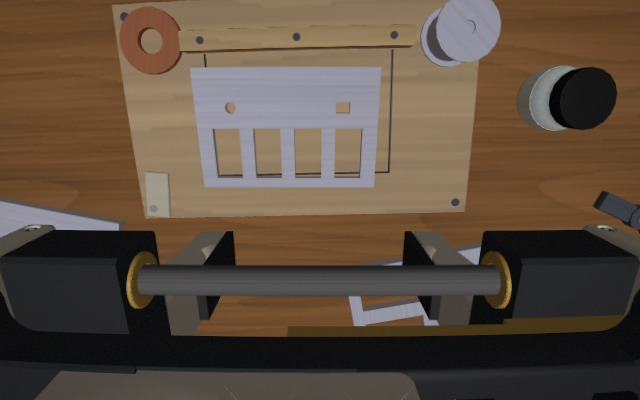

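```bash
python3 - <<'E'
import cv2
im=cv2.imread("pics/w1.png")
cv2.imwrite("pics/w1a.png",cv2.resize(im[0:225,105:305],None,fx=2.6*1.5*.66*1.0,fy=2.6,interpolation=cv2.INTER_CUBIC))
cv2.imwrite("pics/w1l.png",cv2.resize(im[40:200,180:400],None,fx=3.6,fy=3.6,interpolation=cv2.INTER_CUBIC))
E
```

```text
(no output)
```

View pics/w1l.png

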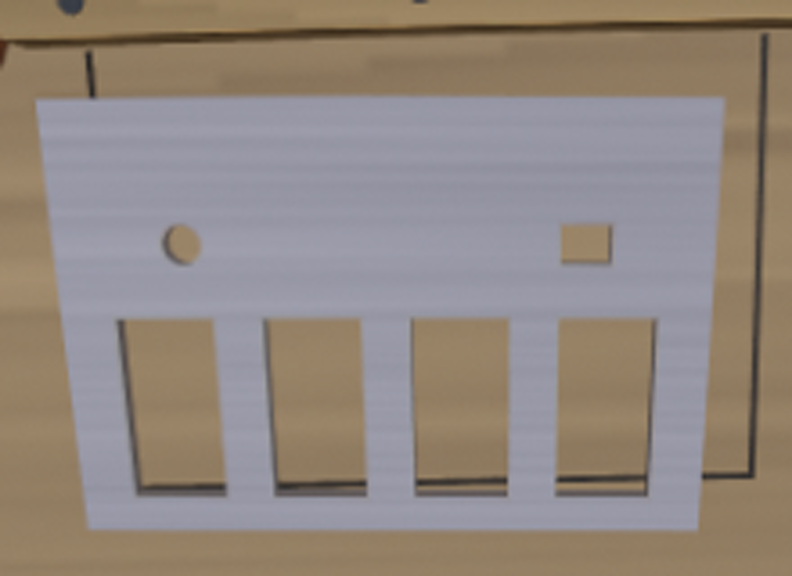

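```bash
cat > fit.py <<'E'
from h import *
from scipy.optimize import least_squares
def fit_board(s,T,pts):
    # pts: list of (px, kind, ...) kinds: 'L','Rr','F','S'
    W=ray(s,T,[p[0] for p in pts],.012)[:,:2]
    def res(b):
        c,sn=np.cos(b[2]),np.sin(b[2]); q=(W-b[:2])@np.array([[c,-sn],[sn,c]])
        r=[]
        for (p,k),v in zip(pts,q):
            for kk in k:
                r.append({'L':v[1]-.0925,'R':v[1]+.0925,'F':v[0]+.0625,'S':v[0]-.0615,'E':v[1]-.18,'D':v[1]+.18,'f':v[0]+.11}[kk])
        return np.array(r)*1000
    f=least_squares(res,[.608,-.127,-.02],loss='soft_l1');return f.x,f.fun
def fit_plate(s,T,px,tilt=5.):
    M=np.array([[60,90,8],[60,-90,8],[-60,-90,8],[-60,90,8]])/1000.
    def pts(p,t):
        r=R.from_euler('zy',[p[2],-np.radians(t)])
        c=M+[.06,0,0]; w=r.apply(c)-R.from_euler('z',p[2]).apply([.06,0,0])
        return w+[p[0],p[1],.012]
    f=least_squares(lambda p:(proj(s,T,pts(p,p[3]))-px).ravel(),[.594,-.114,-.02,tilt]);return f.x,f.fun
E
python3 - <<'E'
from fit import *
s=ctrl.snapshot("wrist");T=np.load("w1.npy")
b,r=fit_board(s,T,[((204.4,54.4),'L'),((392.2,49.7),'R'),((388.9,172.2),'RF'),((218.3,175.6),'F'),((182,51.7),'S'),((399.4,46.1),'S'),((466,212),'Df'),((145,217.5),'Ef')])
print(b[:2],np.degrees(b[2]),r.round(1))
p,r=fit_plate(s,T,np.array([[190.3,67.5],[381.1,67.2],[373.9,187.2],[204.4,187.2]]))
print(p[:2],np.degrees(p[2]),p[3],r.round(1))
c,sn=np.cos(b[2]),np.sin(b[2]);d=p[:2]-b[:2];print("plate in board mm",1000*(d@np.array([[c,-sn],[sn,c]])),"yaw",np.degrees(p[2]-b[2]))
E
```

```text
[ 0.6084293  -0.12857313] -0.18076454383339274 [ 0.7  0.3 -0.4 -0.9 -0.8  1.5  1.5 -1.7 -0.6  0.3  0.2]
[ 0.59355164 -0.11538388] -1.4729312520307978 5.265155211151501 [-0.   0.1 -0.   0.1 -0.3 -0.   0.4 -0.2]
plate in board mm [-14.91920306  13.14224779] yaw -1.292166708197405
```

Fit residuals are under 2 mm and the tilt comes out at 5.3°, which matches the description. The plate is 15 mm short, 13 mm too far left and turned -1.3°. Plan: square it back against the strip with both open fingertips on the front edge, then push its left end to the right.

>>> jog_arm:
  commands:
    - {"x": -0.74, "y": -0.45, "z": 1, "roll": -0.022}
    - {"x": -0.74, "y": -0.45, "z": 2, "roll": 0}
    - {"x": -0.74, "y": -0.45, "z": 3.5, "roll": 0}
    - {"x": -0.74, "y": -0.45, "z": 4, "roll": 0}
    - {"x": -0.74, "y": -0.45, "z": 4, "roll": 0}
    - {"x": -0.74, "y": -0.45, "z": 2.5, "roll": 0}
    - {"x": 0, "y": 0, "z": 0.5, "roll": 0}
    - {"x": 0, "y": 0, "z": 0, "roll": 0}
    - {"x": 0, "y": 0, "z": 0, "roll": 0}
    - {"x": 0, "y": 0, "z": 0, "roll": 0}

```text
clock: 5.5
tool_pos: [0.5041, -0.1178, 0.0291]
orientation: [-180.0, -0.2, -0.1]
force: [0.0, -0.0, 0.1]
opening: 0.0875
```

```bash
python3 - <<'E'
from h import *
o=ctrl.get_obs();s=ctrl.snapshot("wrist")
print(o["tool_pos"],o["orientation"],o["force"])
cv2.imwrite("pics/w2.png",s["image"][:,:,::-1])
E
```

```text
[ 0.50413539 -0.11782847  0.02908784] [-1.79986992e+02 -1.71677871e-01 -9.86632900e-02] [ 0.0450033  -0.02973926  0.0959446 ]
```

View pics/w2.png

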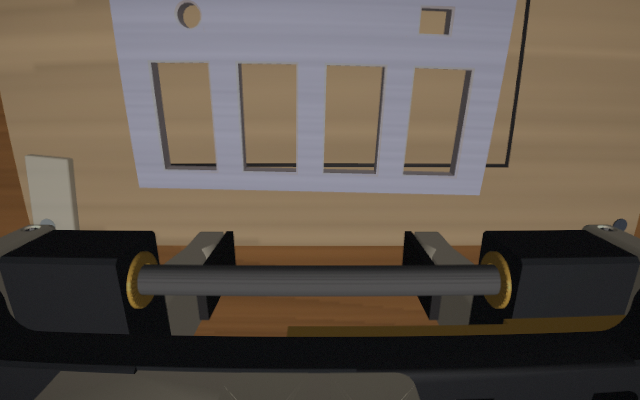

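The picture shows both tips at about (222,235) and (420,235), in front of the plate's front edge (row 190) and clear of the bevel at (50,200). I'll go down and push slowly.

>>> jog_arm:
  commands:
    - {"x": 0, "y": 0, "z": 0.4, "roll": 0}
    - {"x": 0, "y": 0, "z": 0.5, "roll": 0}
    - {"x": 0, "y": 0, "z": 0.4, "roll": 0}
    - {"x": 0.4, "y": 0, "z": 0, "roll": 0}
    - {"x": 0.4, "y": 0, "z": 0, "roll": 0}
    - {"x": 0.4, "y": 0, "z": 0, "roll": 0}
    - {"x": 0.2, "y": 0, "z": 0, "roll": 0}
    - {"x": 0.2, "y": 0, "z": 0, "roll": 0}
    - {"x": 0.2, "y": 0, "z": 0, "roll": 0}
    - {"x": 0.2, "y": 0, "z": 0, "roll": 0}

```text
clock: 6.55
tool_pos: [0.5217, -0.118, 0.0144]
orientation: [180.0, 0.1, -0.1]
force: [-2.3, -1.0, 0.8]
opening: 0.0878
```

>>> jog_arm:
  commands:
    - {"x": 0.2, "y": 0, "z": 0, "roll": 0}
    - {"x": 0.2, "y": 0, "z": 0, "roll": 0}
    - {"x": 0.2, "y": 0, "z": 0, "roll": 0}
    - {"x": 0.2, "y": 0, "z": 0, "roll": 0}
    - {"x": 0.2, "y": 0, "z": 0, "roll": 0}
    - {"x": 0, "y": 0, "z": 0, "roll": 0}

```text
clock: 7.15
tool_pos: [0.5331, -0.1178, 0.0145]
orientation: [-180.0, -0.0, -0.1]
force: [-0.7, -0.3, -0.6]
opening: 0.0875
```

```bash
python3 - <<'E'
from h import *
o=ctrl.get_obs();s=ctrl.snapshot("wrist")
print(o["tool_pos"],o["orientation"],o["force"])
cv2.imwrite("pics/w3.png",s["image"][:,:,::-1])
E
```

```text
[ 0.53306061 -0.11778229  0.01454356] [-1.79998856e+02 -2.49564736e-02 -9.61022875e-02] [-0.66122196 -0.32251204 -0.63224244]
```

View pics/w3.png

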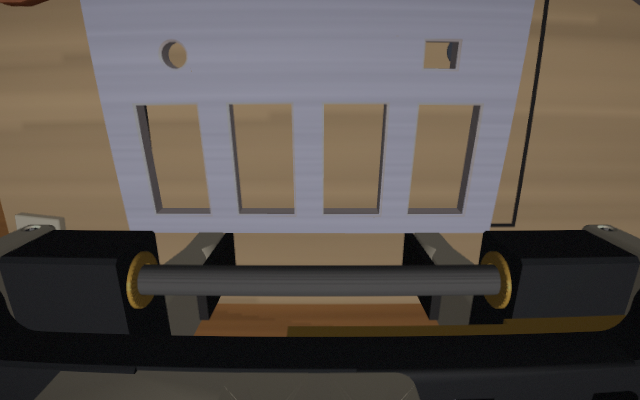

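The plate is now square against the two tips: its front edge is level at row 230 and the right pin shows at (452,52) through the right side of the slot. I'll go on to the strip.

>>> jog_arm:
  commands:
    - {"x": 0.15, "y": 0, "z": 0, "roll": 0}
    - {"x": 0.15, "y": 0, "z": 0, "roll": 0}
    - {"x": 0.15, "y": 0, "z": 0, "roll": 0}
    - {"x": 0.1, "y": 0, "z": 0, "roll": 0}
    - {"x": 0.1, "y": 0, "z": 0, "roll": 0}
    - {"x": 0, "y": 0, "z": 0, "roll": 0}

```text
clock: 7.8
tool_pos: [0.5381, -0.1179, 0.0144]
orientation: [180.0, 0.1, -0.1]
force: [-5.4, 0.4, 2.3]
opening: 0.0877
```

```bash
python3 - <<'E'
from h import *
o=ctrl.get_obs();s=ctrl.snapshot("wrist")
print(o["tool_pos"],o["orientation"],o["force"])
cv2.imwrite("pics/w4.png",s["image"][:,:,::-1])
s=ctrl.snapshot("scene")
cv2.imwrite("pics/s4.png",cv2.resize(s["image"][170:280,200:360,::-1],None,fx=5,fy=5,interpolation=cv2.INTER_CUBIC))
E
```

```text
[ 0.53814041 -0.11790939  0.0143734 ] [ 1.79996508e+02  1.03622186e-01 -1.12711024e-01] [-5.3870028   0.42386318  2.2703505 ]
```

View pics/w4.png

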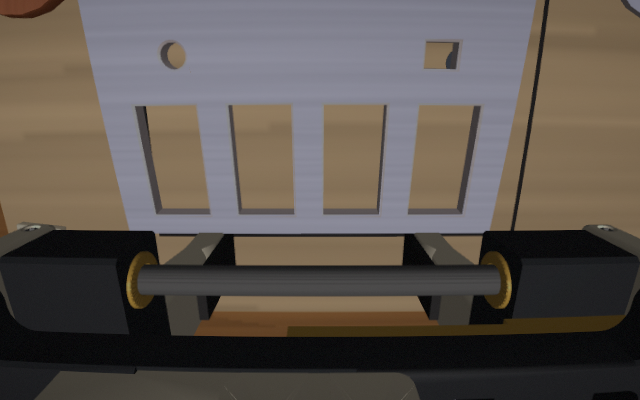

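View pics/s4.png

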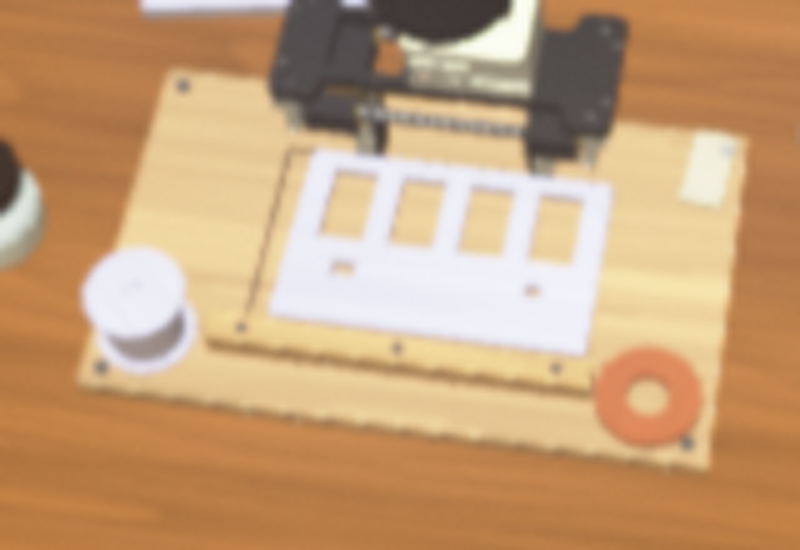

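Contact force is now about 5 N, and the measured position lags the command, so the rear edge is at the strip; the scene view agrees, with the plate's rear at the strip and square. I'll back off, lift, close the fingers and go round to the left end.

>>> jog_arm:
  commands:
    - {"x": -0.5, "y": 0, "z": 0, "roll": 0}
    - {"x": -0.7, "y": 0, "z": 0, "roll": 0}
    - {"x": -0.8, "y": 0, "z": -0.5, "roll": 0}
    - {"x": 0, "y": 0, "z": -3, "roll": 0}
    - {"x": 0, "y": 0, "z": -4, "roll": 0}
    - {"x": 1, "y": -2.0, "z": 0, "roll": 0}
    - {"x": 1.5, "y": -2.5, "z": 0, "roll": 0}
    - {"x": 1.5, "y": -2.5, "z": 0, "roll": 0}
    - {"x": 1.5, "y": -2.5, "z": 0, "roll": 0}
    - {"x": 1.5, "y": -2.0, "z": 0, "roll": 0}
    - {"x": 1, "y": -1.5, "z": 0, "roll": 0}
    - {"x": 0, "y": 0, "z": 0, "roll": 0}

```text
clock: 9.1
tool_pos: [0.6004, 0.0137, 0.0898]
orientation: [-180.0, -0.1, -0.0]
force: [-0.5, -0.2, -0.4]
opening: 0.0877
```

>>> jog_arm:
  commands:
    - {"x": 0, "y": 0, "z": 0, "roll": 0}
    - {"x": 0, "y": 0, "z": 0, "roll": 0}
    - {"x": 0, "y": 0, "z": 0, "roll": 0}
    - {"x": 0, "y": 0, "z": 0, "roll": 0}
    - {"x": 0, "y": 0, "z": 0, "roll": 0}
    - {"x": 0, "y": 0, "z": 0, "roll": 0}
  gripper: 0

```text
clock: 9.7
tool_pos: [0.5992, 0.0118, 0.0896]
orientation: [-180.0, -0.0, -0.1]
force: [-0.5, -1.0, 0.5]
opening: 0.0453
```

```bash
python3 - <<'E'
from h import *
o=ctrl.get_obs();s=ctrl.snapshot("wrist");np.save("w5.npy",cam(s,o))
print(o["tool_pos"],o["orientation"],o["force"],o["opening"])
cv2.imwrite("pics/w5.png",s["image"][:,:,::-1])
E
```

```text
[0.59920635 0.01178325 0.08963326] [-1.79997725e+02 -4.19740010e-03 -1.22750699e-01] [-0.50445451 -0.95272859  0.49453708] 0.04526578138842043
```

View pics/w5.png

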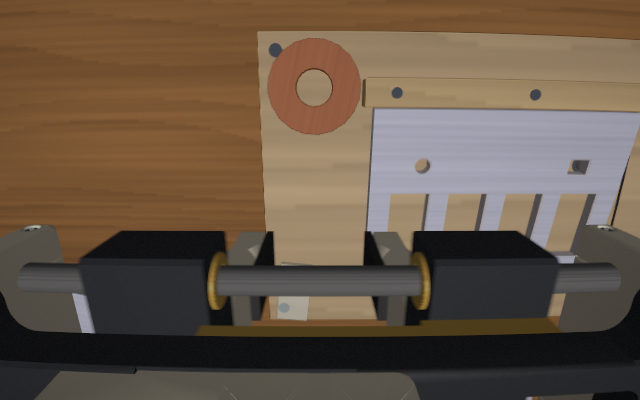

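```bash
python3 - <<'E'
from fit import *
s=ctrl.snapshot("wrist");T=np.load("w5.npy")
im=s["image"][60:240,330:640,::-1];cv2.imwrite("pics/w5c.png",cv2.resize(im,None,fx=2.58,fy=2.58,interpolation=cv2.INTER_CUBIC))
print(proj(s,T,[[.6084+.022,-.1286+.055,.021],[.6084+.022,-.1286-.055,.021]]))
print("edge",ray(s,T,[[373,112]],.0295),ray(s,T,[[368,230]],.0225),"hole",ray(s,T,[[423,166],[579,167]],.0265),"strip",ray(s,T,[[364,79],[364,108]],[.03,.012]))
E
```

```text
[[440.07689066 165.14315703]
 [589.23478349 165.71558444]]
edge [[ 0.66671749 -0.02368077  0.0295    ]] [[ 0.58258773 -0.02464749  0.0225    ]] hole [[ 0.63085112 -0.05981899  0.0265    ]
 [ 0.6304967  -0.17136181  0.0265    ]] strip [[ 0.68694263 -0.01718512  0.03      ]
 [ 0.66881417 -0.02012165  0.012     ]]
```

View pics/w5c.png

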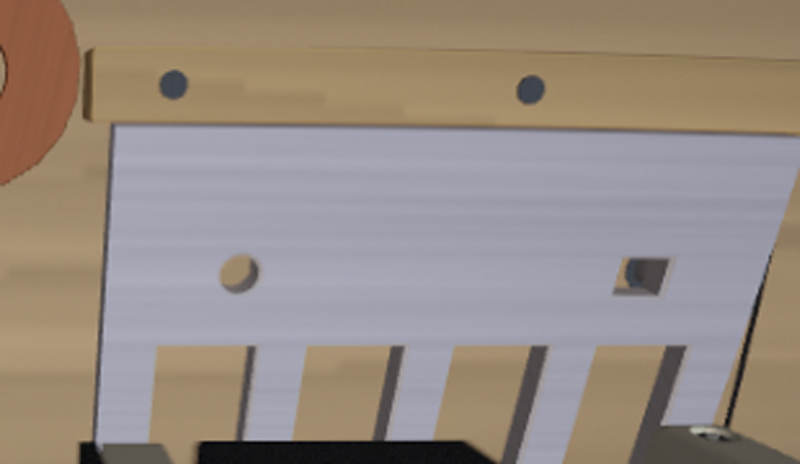

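The plate's rear edge is flush along the strip, with its left edge at y≈-0.024 and the seat's left edge at -0.0386, so about 14 mm to go. The gap between the bevel and the foil roll is free. I'll finish closing, then go down.

>>> jog_arm:
  commands:
    - {"x": 0, "y": 0, "z": 0, "roll": 0}
    - {"x": 0, "y": 0, "z": 0, "roll": 0}
    - {"x": 0, "y": 0, "z": 0, "roll": 0}
    - {"x": 0, "y": 0, "z": 0, "roll": 0}
    - {"x": 0, "y": 0, "z": 0, "roll": 0}
    - {"x": 0, "y": 0, "z": 1, "roll": 0}
    - {"x": 0, "y": 0, "z": 2.5, "roll": 0}
    - {"x": 0, "y": 0, "z": 2.5, "roll": 0}
    - {"x": 0, "y": 0, "z": 1, "roll": 0}
    - {"x": 0, "y": 0, "z": 0.5, "roll": 0}
    - {"x": 0, "y": 0, "z": 0, "roll": 0}

```text
clock: 10.9
tool_pos: [0.5992, 0.012, 0.0141]
orientation: [180.0, 0.0, -0.1]
force: [0.4, 0.6, 0.4]
opening: 0.0005
```

>>> jog_arm:
  commands:
    - {"x": 0, "y": 0.3, "z": 0, "roll": 0}
    - {"x": 0, "y": 0.3, "z": 0, "roll": 0}
    - {"x": 0, "y": 0.3, "z": 0, "roll": 0}
    - {"x": 0, "y": 0.2, "z": 0, "roll": 0}
    - {"x": 0, "y": 0.2, "z": 0, "roll": 0}
    - {"x": 0, "y": 0.2, "z": 0, "roll": 0}
    - {"x": 0, "y": 0, "z": 0, "roll": 0}

```text
clock: 11.6
tool_pos: [0.5992, -0.0032, 0.0146]
orientation: [-180.0, 0.0, -0.1]
force: [-0.1, -0.3, -0.2]
opening: 0.0003
```

```bash
python3 - <<'E'
from h import *
o=ctrl.get_obs();s=ctrl.snapshot("wrist");np.save("w6.npy",cam(s,o))
print(o["tool_pos"],o["orientation"],o["force"],o["opening"])
cv2.imwrite("pics/w6.png",s["image"][:,:,::-1])
E
```

```text
[ 0.59921412 -0.00323328  0.01459413] [-1.79999900e+02  7.11547403e-04 -1.19172035e-01] [-0.08922163 -0.30632972 -0.15777052] 0.000258225940930528
```

View pics/w6.png

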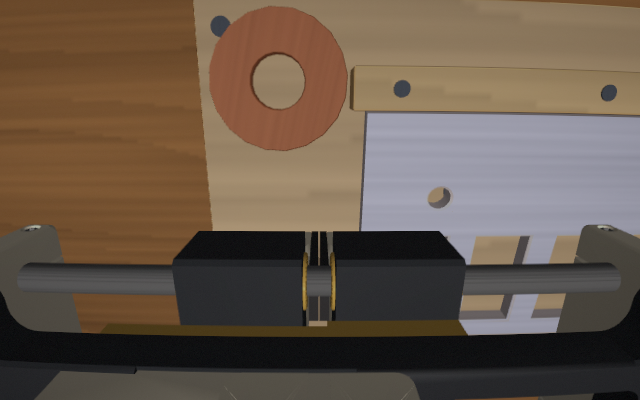

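Not in contact yet: the plate's left edge is at column 362 and unchanged. I'll carry on in small steps.

>>> jog_arm:
  commands:
    - {"x": 0, "y": 0.2, "z": 0, "roll": 0}
    - {"x": 0, "y": 0.2, "z": 0, "roll": 0}
    - {"x": 0, "y": 0.2, "z": 0, "roll": 0}
    - {"x": 0, "y": 0.2, "z": 0, "roll": 0}
    - {"x": 0, "y": 0, "z": 0, "roll": 0}

```text
clock: 12.15
tool_pos: [0.5992, -0.0112, 0.0146]
orientation: [-180.0, -0.0, -0.1]
force: [0.1, 0.4, 0.0]
opening: 0.0001
```

```bash
cat > look.py <<'E'
import sys
from h import *
o=ctrl.get_obs();s=ctrl.snapshot("wrist");np.save(sys.argv[1]+".npy",cam(s,o))
print(o["tool_pos"],o["force"],o["clock"])
cv2.imwrite(f"pics/{sys.argv[1]}.png",s["image"][:,:,::-1])
E
python3 look.py w7
```

```text
[ 0.59924599 -0.01117628  0.01455741] [0.10267672 0.36296751 0.04068834] 12.15
```

View pics/w7.png

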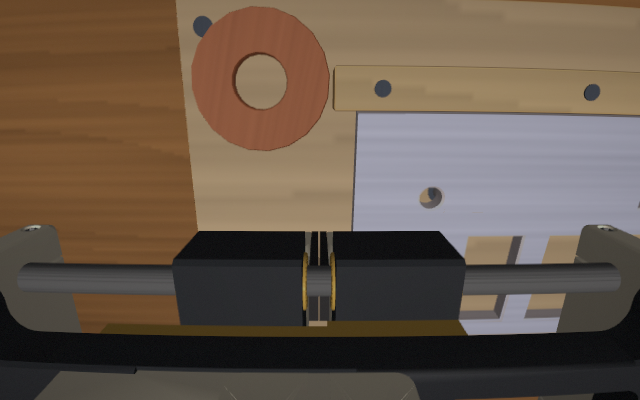

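Contact made: the plate's edge has slid about 4 mm along the strip, and the left pin now shows in the round hole at (434,193).

>>> jog_arm:
  commands:
    - {"x": 0, "y": 0.2, "z": 0, "roll": 0}
    - {"x": 0, "y": 0.2, "z": 0, "roll": 0}
    - {"x": 0, "y": 0.15, "z": 0, "roll": 0}
    - {"x": 0, "y": 0, "z": 0, "roll": 0}

```text
clock: 12.6
tool_pos: [0.5992, -0.0168, 0.0146]
orientation: [180.0, -0.0, -0.1]
force: [0.1, 0.5, 0.1]
opening: 0.0003
```

```bash
python3 look.py w8
```

```text
[ 0.5992486  -0.01676869  0.0146035 ] [0.09179886 0.45809918 0.13564917] 12.6
```

View pics/w8.png

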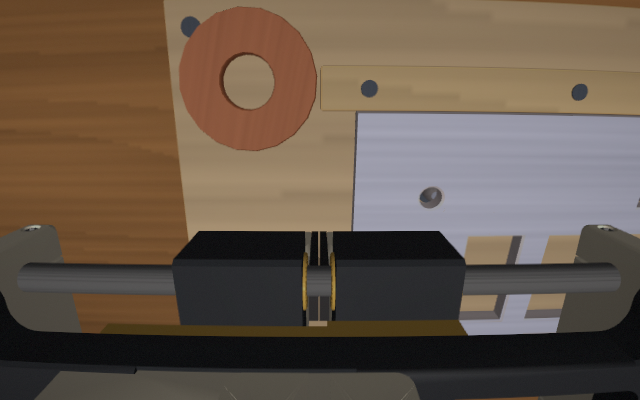

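>>> jog_arm:
  commands:
    - {"x": 0, "y": 0.1, "z": 0, "roll": 0}
    - {"x": 0, "y": 0.1, "z": 0, "roll": 0}
    - {"x": 0, "y": 0, "z": 0, "roll": 0}

```text
clock: 12.95
tool_pos: [0.5992, -0.0187, 0.0146]
orientation: [180.0, 0.0, -0.1]
force: [0.2, -0.0, 0.3]
opening: 0.0008
```

```bash
python3 look.py w9
```

```text
[ 0.59920946 -0.01869669  0.0145759 ] [ 0.17176844 -0.02215915  0.26658372] 12.95
```

View pics/w9.png

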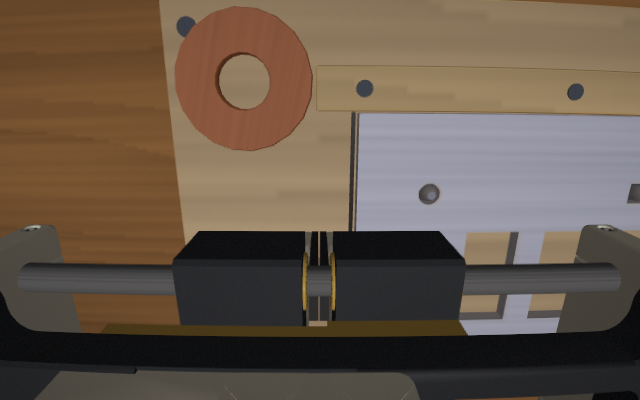

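The left outline line now shows just outside the plate edge (column 352) and the window edges have shifted, so it looks dropped. I'll back off and go up to check.

>>> jog_arm:
  commands:
    - {"x": 0, "y": -0.5, "z": 0, "roll": 0}
    - {"x": 0, "y": -0.7, "z": 0, "roll": 0}
    - {"x": 0, "y": -0.3, "z": -0.5, "roll": 0}
    - {"x": 0, "y": 0, "z": -3, "roll": 0}
    - {"x": 0, "y": 0, "z": -4.5, "roll": 0}
    - {"x": 0, "y": 0, "z": -4, "roll": 0}
    - {"x": -1.5, "y": 2.5, "z": 0, "roll": 0}
    - {"x": -1.5, "y": 3, "z": 0, "roll": 0}
    - {"x": -1.5, "y": 3, "z": 0, "roll": 0}
    - {"x": -1.5, "y": 3, "z": 0, "roll": 0}
    - {"x": -1, "y": 1.2, "z": 0, "roll": 0}
    - {"x": 0, "y": 0, "z": 0, "roll": 0}

```text
clock: 14.2
tool_pos: [0.5279, -0.1313, 0.135]
orientation: [-180.0, -0.0, -0.2]
force: [0.7, -0.3, 0.4]
opening: 0.0003
```

>>> jog_arm:
  commands:
    - {"x": 0, "y": 0, "z": 0, "roll": 0}
    - {"x": 0, "y": 0, "z": 0, "roll": 0}
    - {"x": 0, "y": 0, "z": 0, "roll": 0}

```text
clock: 14.5
tool_pos: [0.5296, -0.1295, 0.1345]
orientation: [-180.0, -0.0, -0.0]
force: [-0.5, 0.1, 0.4]
opening: 0.0004
```

```bash
python3 look.py w10; python3 - <<'E'
import cv2
im=cv2.imread("pics/w10.png");cv2.imwrite("pics/w10c.png",cv2.resize(im[0:240,160:480],None,fx=2.4,fy=2.4,interpolation=cv2.INTER_CUBIC))
E
```

```text
[ 0.52959896 -0.1295327   0.13453023] [-0.51230417  0.07084833  0.37087294] 14.5
```

View pics/w10c.png

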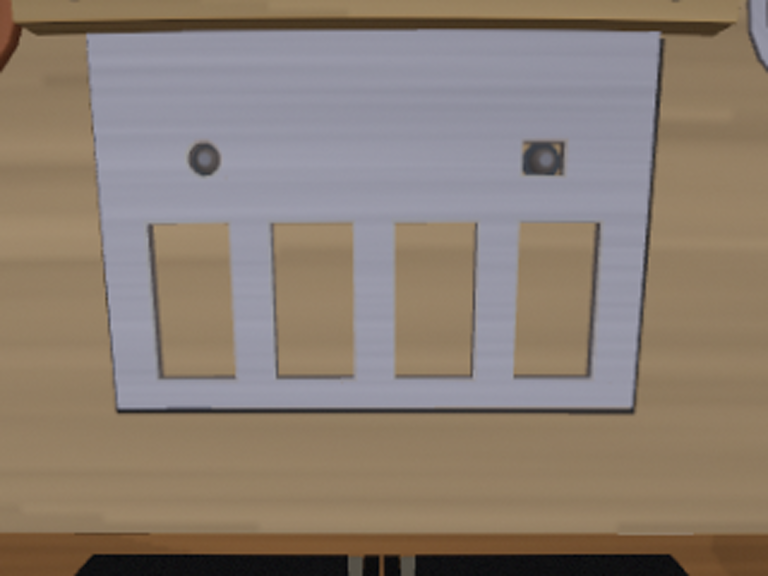

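```bash
python3 - <<'E'
from fit import *
s=ctrl.snapshot("wrist");T=np.load("w10.npy")
px=np.array([(88,33),(661,32),(633,409),(117,409)])/2.4+[160,0]
for t in (0.,5.):
    p,r=fit_plate(s,T,px,t);print(p[:2],np.degrees(p[2]),p[3],r.round(1))
b=np.array([.6084,-.1286])
for n,z in (("flat",.020),):
    W=ray(s,T,px,z);print(np.linalg.norm(W[0]-W[1]),np.linalg.norm(W[3]-W[2]),np.linalg.norm(W[0]-W[3]),W.mean(0))
print("raised .030:",[np.linalg.norm(np.diff(ray(s,T,px[:2],z),axis=0)) for z in (.020,.030)])
s=ctrl.snapshot("scene")
cv2.imwrite("pics/s10.png",cv2.resize(s["image"][170:280,200:360,::-1],None,fx=5,fy=5,interpolation=cv2.INTER_CUBIC))
s=ctrl.snapshot("top");
cv2.imwrite("pics/t10.png",cv2.resize(s["image"][125:225,265:425,::-1],None,fx=5,fy=5,interpolation=cv2.INTER_CUBIC))
E
```

```text
[ 0.60815897 -0.12794162] -0.012438156918753383 0.5647141507656905 [-0.3  0.3  0.2  0.5 -0.6 -0.6  0.7 -0.5]
[ 0.60815897 -0.12794162] -0.012438123748439882 0.5647109597378309 [-0.3  0.3  0.2  0.5 -0.6 -0.6  0.7 -0.5]
0.1803134643294258 0.18123425239794555 0.12091652814352286 [ 0.60812605 -0.12793137  0.02      ]
raised .030: [np.float64(0.1803134643294258), np.float64(0.17372183111525671)]
```

View pics/s10.png

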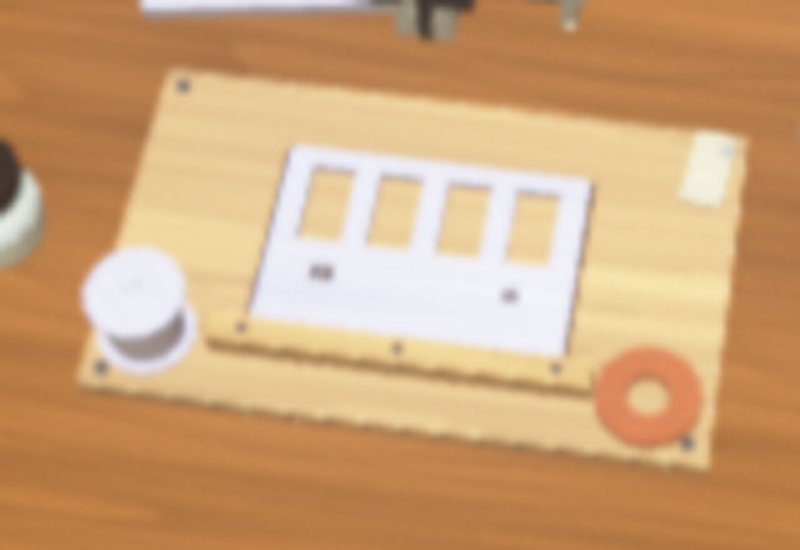

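View pics/t10.png

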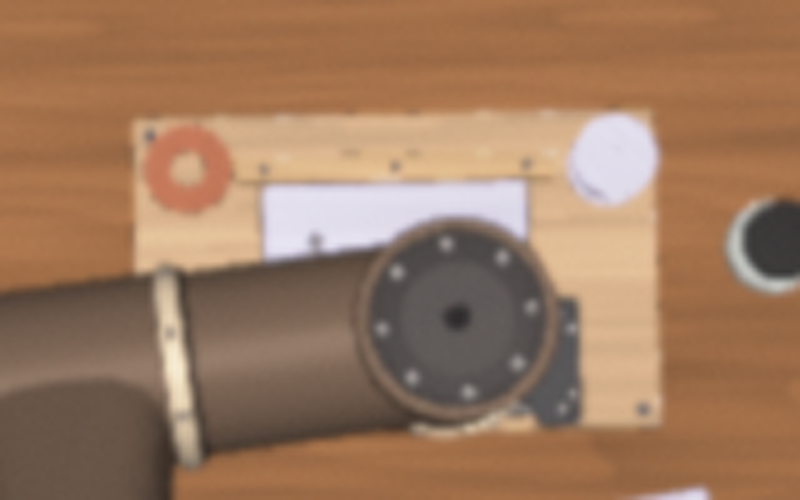

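```bash
python3 - <<'E'
from fit import *
s=ctrl.snapshot("wrist");T=np.load("w10.npy")
g=cv2.cvtColor(s["image"],cv2.COLOR_RGB2GRAY)
# model: fit plate + windows corners guess by projection at flat, subpix refine window corners (top face)
def fitc(T,s,px,M):
    def f(p):
        r=R.from_euler('zy',[p[2],-p[3]]);w=r.apply(M+[.06,0,0])-R.from_euler('z',p[2]).apply([.06,0,0])+[p[0],p[1],.012]
        return (proj(s,T,w)-px).ravel()
    return least_squares(f,[.608,-.128,0,0],loss='soft_l1')
M=np.array([[60,90,8],[60,-90,8],[-60,-90,8],[-60,90,8]])/1000.
px=np.float32(np.array([(88,33),(661,32),(633,409),(117,409)])/2.4+[160,0]).reshape(-1,1,2)
q=cv2.cornerSubPix(g,px.copy(),(3,3),(-1,-1),(3,50,.01)).reshape(-1,2)
f=fitc(T,s,q,M);print((q-px.reshape(-1,2)).round(1).tolist(),f.x[:2],np.degrees(f.x[2:]),f.fun.round(1))
E
```

```text
[[1.100000023841858, -1.0], [-0.800000011920929, -0.20000000298023224], [-0.5, -0.4000000059604645], [-1.2999999523162842, -0.699999988079071]] [ 0.6087755  -0.12775314] [-0.22897025 -0.3700387 ] [-0.6  0.4  0.2  0.8 -0.6 -0.7  1.5 -1. ]
```

Both tilt fits are within noise of flat (+0.6° and -0.4°), and pose and pins agree. The robot is clear, so I'm handing in.

```bash
python3 -c "
from plant import ctrl
print(ctrl.close_job())"
```

```text
the job is handed in; nothing more can be done
None
```

The plate is over both pins and lies flat on the bed as far as the pictures can tell, and I handed the job in at about 15 s of the 58 s. I pushed its front edge with both open fingertips until it sat square against the strip. That gave about 5 N, the highest force I read. I then pushed its left end about 14 mm to the right with closed fingertips until it dropped.

**Position:** the last wrist picture shows both pins inside the hole and the slot. The plate's fitted centre is within 1 mm of the seat and it is turned by 0.2° or less.

**Flatness:** my two tilt fits gave +0.6° and -0.4°, which disagree by about a pixel's worth of error. Before the push the same fit gave 5.3°.

**Outline:** the plate hides most of the pencil line in these views. I judged "inside the outline" from the fitted position, not by seeing the gap all round.

**Bystanders:** in the last pictures the spool, foil roll and bevel stand where they were. I did not re-measure the things on the table, but the arm never went near them. The arm was holding clear of everything, with the fingertips about 13 cm above the table, when I handed in.

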